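# Clear the notebook clamp and hold its sprung jaw open at the mark

## Task

A colleague wants to lay a notebook in the clamp on the desk. First take the eraser off the clamp's bed and leave it lying in the green stationery tray; then pull the spring-return jaw by its orange handle towards the open front end until its black pointer is in line with the tip of the red marker, and finish while still gripping the handle, keeping the jaw there against its spring. Leave the other things on the desk where they are.

Things in the scene. Friction and masses are not known exactly. Their poses are not given: they have to be found in the camera images.
- clamp: The notebook clamp, fixed to the desk: a flat grey bed 330 x 230 mm, 18 mm thick (bed surface 18 mm above the desk), with a wooden fence 26 mm thick, 200 mm wide along its far end, standing 45 mm above the bed, centred 145 mm along +x from the origin. Origin: centre of the underside. x: from the open front end to the fence (away from the robot, give or take the yaw); y: across; z: up. A paper scale with ticks runs along the -y edge.
- jaw (a joint): How far the sprung jaw is pulled out from its rest, in m: 0 at rest, grows as it moves along the clamp's -x (towards the open front, towards the robot), end stop at 0.13. A spring always pulls it back to 0: about 4 N at rest and 0.7 N more per 10 mm (9 to 12 N at the mark). The jaw is a blue block 30 mm (clamp x) x 150 mm (clamp y), its top 55 mm above the desk; at rest it is centred on clamp x = +50 mm, y = 0.
- jaw_grip (a point): Grip point of the jaw's orange handle, an upright flat tab in the middle of the jaw: 14 mm thick along clamp x, 60 mm wide along clamp y, rising from the jaw's top (55 mm) to 110 mm above the desk. This point lies in the middle of the tab, 92 mm above the desk; it moves with the jaw and its axes are the clamp's.
- jaw_pointer (a point): Tip of the jaw's black pointer, 14 mm wide at its root, sticking out of the jaw's -y end, on the jaw's centre line (clamp y = -88 mm, 23 mm above the desk); it moves with the jaw.
- marker: The red arrow-shaped marker fixed on the scale along the bed's -y edge, 16 mm wide, 24 mm long, 8 mm thick. Origin: the tip of the arrow (which points to clamp +y), at the bed surface; axes as the clamp's. It sits 70 to 110 mm nearer the open front than the pointer's rest position; the jaw is right when the pointer is level with the tip along clamp x, within 6 mm.
- eraser: White eraser with a blue sleeve, 55 x 24 x 18 mm (x, y, z), lying loose on the clamp's bed in front of the jaw, in its way. Origin: centre of the underside, x along its length.
- eraser_mid (a point): Centre of the eraser, 9 mm above its underside.
- tray: Green open stationery tray, fixed to the desk, 200 x 150 mm (x, y), 30 mm high, walls and floor 5 mm. Origin: centre of the underside. It stands left or right of the clamp. A sharpener lies in its +x end; the middle and the -x half are free.
- notebooks: Stack of three notebooks, 205 x 145 mm, 45 mm high, with a pen on top (to 53 mm), on the other side of the clamp; fixed. Origin: centre of the underside.
- sharpener: Steel pencil sharpener, 26 x 40 x 16 mm, lying loose in the +x end of the tray. Origin: centre of the underside. Leave it there.
- pen_cup: Dark steel pen cup with pens, 72 mm across, 100 mm high, pens to 150 mm; loose. Origin: centre of the underside. Leave it alone.
- mug: Blue mug, 80 mm across, 90 mm high; loose. Origin: centre of the underside. Leave it alone.
- stapler: Red and black stapler, 130 x 36 mm, 43 mm high; loose. Origin: centre of the underside. Leave it alone.
- glue_stick: Yellow glue stick standing upright, 28 mm across, 90 mm high; loose. Origin: centre of the underside. Leave it alone.
- hole_punch: Blue and black hole punch, 110 x 100 mm, 70 mm high; loose. Origin: centre of the underside. Leave it alone.
There are look-alikes about, which are no part of the job. Several things have the shape of the eraser; the one meant has the colours described above.

How it is judged:
By the outcome, as a careful person would: the job done as asked, in the order asked, and still so for the second after the job is handed in, while the arm keeps its last pose, push and grip.
It also fails if it takes over 58 s, if anything falls off the work surface, if the arm or the gripper's body presses on something with over 40 N, if the wrist force passes 120 N, or if a joint passes its speed limit or range.

## Robot

A 6-joint arm with a two-finger parallel gripper is mounted at the origin on the work surface. World frame = base frame: x ahead of the robot, y to its left, z up, the work surface at z = 0. Lengths are in m, angles in rad, forces in N, time in s.
With the tool pointing down it reaches from about 0.25 to 0.725 m from the base axis. Payload 4 kg.
Tool frame: the origin (TCP) lies on the centre line of the jaws, within the pads' length; the fingertips stand ahead of it and the grasp point (between the pads) lies 11 mm behind it (bot.tip_extent is the z of the fingertips in the tool frame, in m); z points along the fingers, y is the direction in which the jaws open and shut (so a half turn about z gives the same grasp; the last joint's range is limited). The gripper opens to 85 mm and grips with 20 to 120 N. Pads are 22 mm wide; open, the fingers measure 114 mm over their backs; the gripper's body (76 mm by 85 mm) begins 54 mm behind the grasp point. The pads swing forward as they close: fully open they stand 13 mm farther back than shut.
Start: joints at [1.241, 0.241, 0.005, 1.335, 0, 1.571], TCP at [0.162, 0.473, 0.239] pointing down, gripper open.
Joint ranges: [-2.72, 2.72], [-1.05, 1.87], [-1.09, 1.28], [-1.99, 2.15], [-1.42, 1.44], [-3.14, 3.14]. Speed limits (rad/s): [2.79, 2.79, 3.14, 3.14, 3.14, 3.14].

## Interface

Orientations are given as a unit quaternion [x, y, z, w].
In Python, from workcell import bot gives the robot as it stands.
- The arm moves only by the shell command python3 -m jog 'ROWS'. ROWS is JSON, a list that holds one entry, the list of rows, each a list of 7 numbers: the shift along the world's x, y, z in m, then the turn, a rotation vector about the world's x, y, z in degrees, then the closure in counts, from 0 (fully open) to 255 (shut). In form: [[[tx, ty, tz, ax, ay, az, fingers], ...]]. A call has 1 to 10 rows; each row is the pose to reach, as a shift and turn from the pose commanded when the call began; what a row does not reach only later rows make up. A row lasts 1/12 s, in which the tool goes at most 41.7 mm and 7.16 degrees, less where a joint would pass 70% of its speed; a pose out of reach is approached as far as the arm can. A call with a gripper value outside its range is refused whole. The fingers move at their own pace and stop on an object; the grip force is fixed at half the most. Time passes only in rows, so rows that repeat a pose let the fingers close. It gives the time, the measured TCP pose, the force and the opening at its end, in the units of the state.
- bot.get_obs(): the state, without advancing time (a new reading comes with each control period).
- bot.camera(name): name is "scene" or "top"; returns the picture (420x560x3 uint8, blue, green, red); there is no depth.
- bot.camera_model(name): a dict with "K" (3x3 intrinsics, pixels), "T" (4x4, takes a point from camera to world coordinates). Camera axes: x right, y down, z forward; pixel columns grow to the right and rows downward; lengths in m; the calibration is good to about 2 mm. A picture is of the moment at which its call begins. camera_model takes no time and is no camera call.
- bot.job_done(): hands the job in, once; it reports no verdict.
The state is a dict: "clock": time; "joint_pos": joint angles; "joint_vel": joint speeds; "tau": joint torques, N m; "eef_pos": TCP position; "tool_rot": TCP orientation; "ft_force": force on the tool from outside, world axes, zero at the start; "ft_torque": the same for the moment, N m; "grip_width": finger opening in m.
Only numpy, scipy, OpenCV 4.12 (cv2) and the standard library are available. Lean on these libraries where they do the work, as an engineer would, in place of code of your own. Each camera call takes 0.05 s, during which the arm holds its last target. There are 200 camera calls.

## Working session

There is one attempt and no reset: what is moved stays moved. The work goes in short steps, Python scripts to look and compute and a shell command to move; the robot and the scene stay as the last step left them, time stands still between calls to the robot, and variables do not carry over. Pictures are saved under pics/ and viewed, about 8 in all and at most 12, crops included, and the job is handed in when it is done.

```bash
mkdir -p pics; cat > h.py <<'E'
import numpy as np,cv2
from workcell import bot
def snap(name,fn):
    im=bot.camera(name); cv2.imwrite(f'pics/{fn}.png',im); return im
def ray(name,uv,z):
    m=bot.camera_model(name);K=np.array(m["K"]);T=np.array(m["T"])
    d=T[:3,:3]@np.linalg.solve(K,[uv[0],uv[1],1.]);o=T[:3,3]
    return o+d*(z-o[2])/d[2]
def proj(name,p):
    m=bot.camera_model(name);K=np.array(m["K"]);T=np.linalg.inv(np.array(m["T"]))
    q=K@(T[:3,:3]@np.array(p)+T[:3,3]);return q[:2]/q[2]
E
python3 - <<'E'
from h import *
a=snap('top','top0');b=snap('scene','scene0')
o=bot.get_obs();print(o['eef_pos'],o['tool_rot'],o['grip_width'],o['clock'],bot.tip_extent)
for n in('top','scene'):print(np.round(bot.camera_model(n)['T'],3))
E
```

```text
[0.16176727 0.47254164 0.23849911] [ 1.64154926e-01  9.86434140e-01 -9.10306790e-04 -1.36974865e-04] 0.08541812027513282 0.1 0.008
[[ 6.400e-02 -9.750e-01  2.130e-01  2.490e-01]
 [-9.980e-01 -6.200e-02  1.800e-02 -1.000e-03]
 [-4.000e-03 -2.140e-01 -9.770e-01  1.495e+00]
 [ 0.000e+00  0.000e+00  0.000e+00  1.000e+00]]
[[ 0.709  0.521 -0.475  1.209]
 [ 0.705 -0.537  0.464 -0.63 ]
 [-0.014 -0.664 -0.748  1.12 ]
 [ 0.     0.     0.     1.   ]]
```

View pics/top0.png

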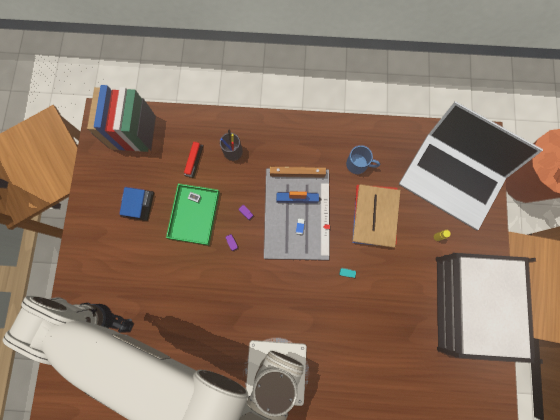

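View pics/scene0.png

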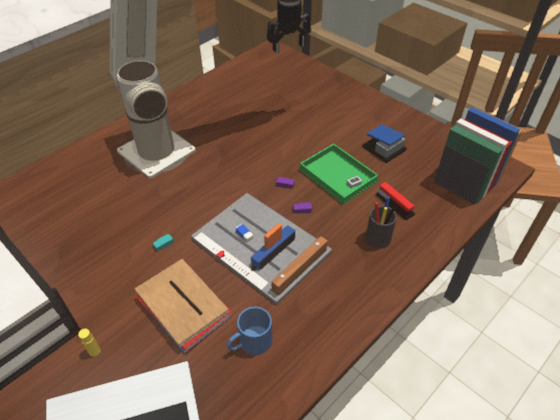

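The top view shows the clamp at about (297,213), the eraser at (300,227), the jaw handle at (298,194), the red marker at (326,227) and the tray at (193,214). The scene view shows the same things with the eraser at (244,232).

```bash
cat > m.py <<'E'
from h import *
def blobs(im,lo,hi,roi,mina=4):
    x0,y0,x1,y1=roi
    h=cv2.cvtColor(im,cv2.COLOR_BGR2HSV)[y0:y1,x0:x1]
    m=cv2.inRange(h,np.array(lo),np.array(hi))
    n,_,s,c=cv2.connectedComponentsWithStats(m)
    out=[]
    L=_
    for i in range(1,n):
        if s[i,4]>=mina:
            pts=np.argwhere(L==i)[:,::-1].astype(np.float32)+[x0,y0]
            out.append((s[i,4],c[i]+[x0,y0],cv2.minAreaRect(pts.astype(np.float32)),pts))
    return sorted(out,key=lambda t:-t[0])
E
python3 - <<'E'
from m import *
R={'top':(258,160,336,266),'scene':(185,190,335,300)}
ims={n:cv2.imread(f'pics/{n}0.png') for n in R}
C={'blue':((105,120,60),(125,255,255),.018),'orange':((5,180,150),(14,255,255),.11),'red':((0,190,100),(3,255,255),.026),'white':((0,0,190),(179,60,255),.036)}
for n in R:
  for c,(lo,hi,z) in C.items():
    for a,ce,r,p in blobs(ims[n],lo,hi,R[n])[:3]:
      print(n,c,a,np.round(ce,1),np.round(cv2.boxPoints(r),1).tolist(),'w',np.round(ray(n,ce,z),4))
for a,ce,r,p in blobs(ims['top'],(50,120,60),(80,255,255),(150,170,235,260))[:1]:
  print('tray',ce,[np.round(ray('top',q,.03)[:2],3).tolist() for q in cv2.boxPoints(r)])
t=ims['top'][160:266,255:341];s=ims['scene'][190:300,185:335]
t=cv2.resize(t,None,fx=5,fy=5,interpolation=cv2.INTER_CUBIC);s=cv2.resize(s,None,fx=5,fy=5,interpolation=cv2.INTER_CUBIC)
cv2.imwrite('pics/ct.png',t);cv2.imwrite('pics/cs.png',s)
E
```

```text
top blue 104 [283.1 196.7] [[277.0, 193.0], [292.0, 193.0], [292.0, 200.0], [277.0, 200.0]] w [0.5965 0.0143 0.018 ]
top blue 75 [312.7 196.8] [[307.0, 193.0], [318.0, 193.0], [318.0, 200.0], [307.0, 200.0]] w [ 0.6031 -0.0922  0.018 ]
top blue 58 [299.6 227.3] [[295.70001220703125, 230.89999389648438], [297.0, 222.8000030517578], [303.70001220703125, 223.89999389648438], [302.29998779296875, 232.10000610351562]] w [ 0.4888 -0.0509  0.018 ]
top orange 12 [301.9 192.4] [[297.0, 192.0], [305.0, 192.0], [305.0, 194.0], [297.0, 194.0]] w [ 0.5938 -0.0493  0.11  ]
top orange 6 [291.  193.5] [[289.1000061035156, 193.39999389648438], [290.0, 192.0], [293.0, 194.0], [292.1000061035156, 195.39999389648438]] w [ 0.5877 -0.0126  0.11  ]
top white 529 [324.4 218.5] [[321.0, 183.0], [328.0, 183.0], [328.0, 255.0], [321.0, 255.0]] w [ 0.5228 -0.1359  0.036 ]
top white 26 [300.7 220.7] [[298.0, 219.0], [303.0, 219.0], [303.0, 223.0], [298.0, 223.0]] w [ 0.5097 -0.0529  0.036 ]
top white 6 [298.7 232.8] [[296.79998779296875, 232.89999389648438], [297.0, 232.0], [301.0, 233.0], [300.79998779296875, 2
[... 271 characters left out ...]
241.9 229.6] [[235.5, 229.5], [241.5, 223.5], [248.0, 230.0], [242.0, 236.0]] w [ 0.4738 -0.0417  0.018 ]
scene white 784 [231.8 260.7] [[193.5, 237.6999969482422], [199.6999969482422, 229.60000610351562], [267.8999938964844, 281.79998779296875], [261.70001220703125, 289.8999938964844]] w [ 0.5465 -0.1439  0.036 ]
scene white 42 [247.8 234.6] [[243.10000610351562, 234.60000610351562], [249.5, 230.3000030517578], [252.5, 234.6999969482422], [246.0, 239.0]] w [ 0.5111 -0.0521  0.036 ]
scene white 7 [317.  243.3] [[316.0, 242.0], [318.0, 242.0], [318.0, 244.0], [316.0, 244.0]] w [0.67  0.059 0.036]
tray [192.35440701 215.09183203] [[0.421, 0.414], [0.622, 0.401], [0.603, 0.249], [0.403, 0.266]]
```

View pics/ct.png

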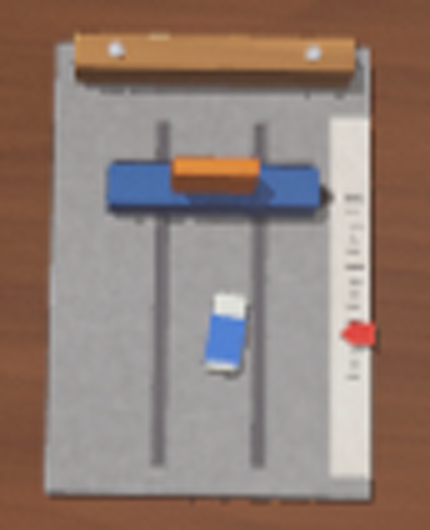

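View pics/cs.png

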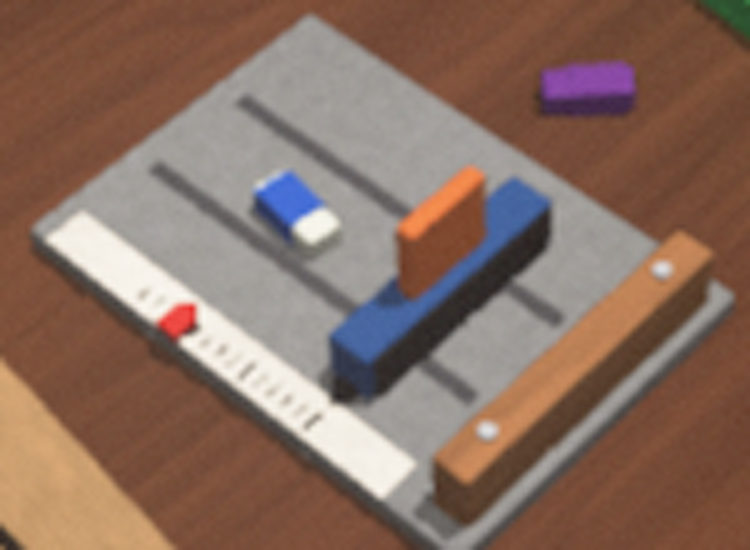

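```bash
cat > a.py <<'E'
from h import *
def f(n,c,z):
    o=np.array({'top':(255,160),'scene':(185,190)}[n]); uv=(np.array(c)+.5)/5-.5+o
    return ray(n,uv,z)
P={'top':dict(FL=(46,494,.018),FR=(371,498,.018),BL=(57,43,.018),PT=(331,197,.023),MT=(341,334,.026),JL=(106,208,.055),JR=(320,210,.055),EraF=(222,371,.036),hL=(172,158,.11),hR=(260,158,.11)),
'scene':dict(FL=(312,14,.018),FR=(33,232,.018),BL=(733,297,.018),PT=(335,395,.023),MT=(195,306,.026),JL0=(516,180,.055),JL1=(551,203,.055),JR0=(332,340,.055),JR1=(372,367,.055),hL0=(472,168,.11),hL1=(486,178,.11),hR0=(398,226,.11),hR1=(411,240,.11))}
E
python3 - <<'E'
from a import *
from m import blobs
W={n:{k:f(n,v[:2],v[2]) for k,v in d.items()} for n,d in P.items()}
for n,d in W.items():
    for k,v in d.items(): print(n,k,np.round(v*1000,1))
    e=d['FL']-d['FR'];g=d['BL']-d['FL']
    print('yaw',np.degrees(np.arctan2(-e[0],e[1])),np.degrees(np.arctan2(g[1],g[0])),np.linalg.norm(e),np.linalg.norm(g))
# eraser: blue|white mask, top face
for n,roi in (('top',(293,215,308,237)),('scene',(233,222,255,242))):
    im=cv2.imread(f'pics/{n}0.png');h=cv2.cvtColor(im,cv2.COLOR_BGR2HSV)
    m=cv2.inRange(h,(105,120,60),(125,255,255))|cv2.inRange(h,(0,0,170),(179,60,255))
    k=np.zeros_like(m);x0,y0,x1,y1=roi;k[y0:y1,x0:x1]=m[y0:y1,x0:x1]
    p=np.argwhere(k>0)[:,::-1].astype(np.float32)
    w=np.array([ray(n,q,.034)[:2] for q in p],np.float32)*1000
    print(n,'eraser',w.mean(0),cv2.minAreaRect(w))
    im=cv2.imread(f'pics/{n}0.png');h=cv2.cvtColor(im,cv2.COLOR_BGR2HSV)
    m=cv2.inRange(h,(0,150,120),(4,255,255))|cv2.inRange(h,(174,150,120),(179,255,255))
    roi=(318,218,335,236) if n=='top' else (212,245,228,262)
    x0,y0,x1,y1=roi;p=np.argwhere(m[y0:y1,x0:x1]>0)[:,::-1]+[x0,y0]
    w=np.array([ray(n,q,.024)[:2] for q in p])*1000
    print(n,'marker',w.mean(0),len(w),w.min(0),w.max(0))
E
```

```text
top FL [371.3  67.9  18. ]
top FR [ 383.  -158.8   18. ]
top BL [699.6  83.5  18. ]
top PT [ 595.5 -121.2   23. ]
top MT [ 496.  -132.3   26. ]
top JL [570.   38.5  55. ]
top JR [ 578.1 -111.3   55. ]
top EraF [462.9 -49.6  36. ]
top hL [595.3  -5.4 110. ]
top hR [599.  -64.9 110. ]
yaw 2.9560969095044727 2.7274346982134325 0.22695722707298027 0.328693091352633
scene FL [375.4  70.6  18. ]
scene FR [ 388. -158.   18.]
scene BL [702.5  82.6  18. ]
scene PT [ 596. -119.   23.]
scene MT [ 499.1 -132.7   26. ]
scene JL0 [579.5  37.6  55. ]
scene JL1 [604.9  38.9  55. ]
scene JR0 [ 586.9 -110.4   55. ]
scene JR1 [ 614.7 -108.    55. ]
scene hL0 [589.5  -7.  110. ]
scene hL1 [599.7  -6.9 110. ]
scene hR0 [589.8 -62.3 110. ]
scene hR1 [601.4 -64.2 110. ]
yaw 3.147332586922557 2.0973126392124684 0.2290113680341022 0.32734523361608237
top eraser [492.6461   -50.025246] ((492.767822265625, -49.771995544433594), (53.58005142211914, 24.620506286621094), 2.9889988899230957)
top marker [ 497.58457556 -146.97019277] 22 [ 491.37217565 -154.57760663] [ 506.3474461  -136.66389137]
scene eraser [491.9001  -49.85515] ((491.21051025390625, -50.35047149658203), (56.79381561279297, 41.65489959716797), 22.44560432434082)
scene marker [ 499.14352869 -144.85257211] 33 [ 491.8631464  -154.65545894] [ 507.52138805 -133.3876085 ]
```

Measured from both views:
- Clamp yaw is about +2.8°.
- The eraser is at (0.492, -0.050).
- The handle is at about (0.592, -0.033).
- The travel to the mark is about 98.5 mm.
- The tray is centred at about (0.512, 0.333).

I'll move above the eraser now.

```bash
python3 -m jog '[[[0.03,-0.04,0,0,0,0,0],[0.165,-0.261,0,0,0,8,0],[0.165,-0.261,0,0,0,8,0],[0.165,-0.261,0,0,0,8,0],[0.165,-0.261,0,0,0,8,0],[0.165,-0.261,0,0,0,8,0],[0.165,-0.261,0,0,0,8,0],[0.165,-0.261,0,0,0,8,0],[0.165,-0.261,0,0,0,8,0],[0.165,-0.261,0,0,0,8,0]]]'
python3 -m jog '[[[0.165,-0.262,-0.04,0,0,8,0],[0.165,-0.262,-0.04,0,0,8,0],[0.165,-0.262,-0.04,0,0,8,0],[0.165,-0.262,-0.04,0,0,8,0],[0.165,-0.262,-0.04,0,0,8,0],[0.165,-0.262,-0.04,0,0,8,0],[0.165,-0.262,-0.04,0,0,8,0],[0.165,-0.262,-0.04,0,0,8,0],[0.165,-0.262,-0.04,0,0,8,0],[0.165,-0.262,-0.04,0,0,8,0]]]'
```

```text
clock: 0.93
eef_pos: [0.3272, 0.211, 0.2391]
tool_rot: [0.097, 0.995, -0.0, -0.0]
ft_force: [0.0, -0.3, 0.9]
grip_width: 0.0857
clock: 1.77
eef_pos: [0.4921, -0.0497, 0.1982]
tool_rot: [0.026, 1.0, 0.0, -0.001]
ft_force: [-0.8, 0.7, -0.2]
grip_width: 0.0849
```

```bash
python3 -m jog '[[[0,0,-0.04,0,0,0,60],[0,0,-0.08,0,0,0,60],[0,0,-0.12,0,0,0,60],[0,0,-0.14,0,0,0,60],[0,0,-0.155,0,0,0,60],[0,0,-0.165,0,0,0,60],[0,0,-0.169,0,0,0,60],[0,0,-0.169,0,0,0,60]]]'
python3 -m jog '[[[0,0,0,0,0,0,255],[0,0,0,0,0,0,255],[0,0,0,0,0,0,255],[0,0,0,0,0,0,255],[0,0,0,0,0,0,255],[0,0,0,0,0,0,255],[0,0,0,0,0,0,255],[0,0,0,0,0,0,255]]]'
```

```text
clock: 2.43
eef_pos: [0.4914, -0.0486, 0.03]
tool_rot: [0.024, 1.0, 0.0, -0.001]
ft_force: [-0.2, 0.5, 0.1]
grip_width: 0.0654
clock: 3.1
eef_pos: [0.493, -0.0501, 0.0317]
tool_rot: [0.025, 1.0, 0.0, 0.001]
ft_force: [-0.7, 1.1, 6.4]
grip_width: 0.0223
```

```bash
python3 -m jog '[[[0,0,0.02,0,0,0,255],[0,0,0.05,0,0,0,255],[0,0,0.09,0,0,0,255],[0,0,0.12,0,0,0,255],[0,0.04,0.12,0,0,0,255],[-0.005,0.08,0.12,0,0,0,255],[-0.01,0.12,0.12,0,0,0,255],[-0.01,0.16,0.12,0,0,0,255],[-0.01,0.2,0.12,0,0,0,255],[-0.01,0.24,0.12,0,0,0,255]]]'
python3 -m jog '[[[0,0.04,0,0,0,0,255],[0,0.08,0,0,0,0,255],[0,0.12,0,0,0,0,255],[0,0.145,0,0,0,0,255],[0,0.145,0,0,0,0,255],[0,0.145,0,0,0,0,255]]]'
python3 - <<'E'
from h import *
t=snap('top','top1');s=snap('scene','scene1')
a=cv2.resize(t[160:270,150:290],(560,440));b=cv2.resize(s[100:240,260:420],(503,440))
cv2.imwrite('pics/c1.png',np.hstack([a,b])[:,:].copy() if 0 else cv2.resize(np.hstack([a,b]),(798,330)))
E
```

```text
clock: 3.93
eef_pos: [0.4816, 0.1917, 0.1509]
tool_rot: [0.026, 1.0, 0.0, 0.0]
ft_force: [1.0, -0.4, -0.5]
grip_width: 0.0223
clock: 4.43
eef_pos: [0.4815, 0.3363, 0.15]
tool_rot: [0.024, 1.0, -0.0, -0.0]
ft_force: [-0.7, -0.4, -0.1]
grip_width: 0.0223
```

View pics/c1.png

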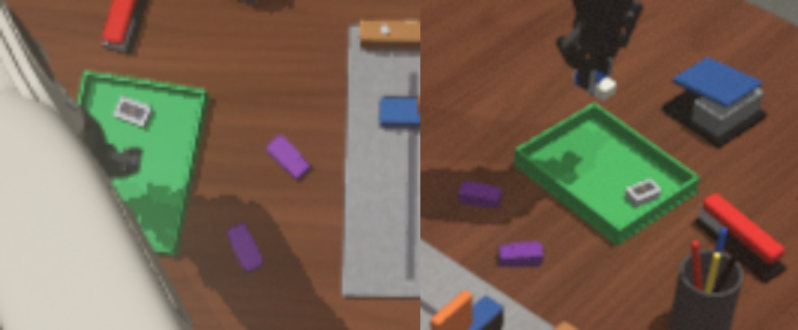

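The eraser is held over the tray (visible at about (600,82) in the right-hand panel). The middle and -x half of the tray are clear, so I'll lower it.

```bash
python3 -m jog '[[[0,0,-0.04,0,0,0,255],[0,0,-0.08,0,0,0,255],[0,0,-0.105,0,0,0,255],[0,0,-0.12,0,0,0,255],[0,0,-0.127,0,0,0,255],[0,0,-0.128,0,0,0,255],[0,0,-0.128,0,0,0,255],[0,0,-0.128,0,0,0,100],[0,0,-0.128,0,0,0,100],[0,0,-0.128,0,0,0,100]]]'
python3 -m jog '[[[0,0,0,0,0,0,100],[0,0,0.01,0,0,0,100],[0,0,0.03,0,0,0,100],[0,0,0.07,0,0,0,0],[0,0,0.11,0,0,0,0],[0,0,0.15,0,0,0,0],[0,0,0.19,0,0,0,0],[0,-0.02,0.19,0,0,-5,0],[0.02,-0.06,0.19,0,0,-12,0],[0.04,-0.1,0.19,0,0,-19,0]]]'
```

```text
clock: 5.37
eef_pos: [0.483, 0.3356, 0.024]
tool_rot: [0.025, 1.0, 0.001, 0.001]
ft_force: [0.7, 0.5, 0.7]
grip_width: 0.0519
clock: 6.2
eef_pos: [0.5194, 0.2412, 0.215]
tool_rot: [0.191, 0.982, 0.001, 0.002]
ft_force: [1.0, -0.3, 0.2]
grip_width: 0.0852
```

```bash
python3 -m jog '[[[0.01,-0.03,0,0,0,-6.5,0],[0.02,-0.06,0,0,0,-13,0],[0.03,-0.09,0,0,0,-19.5,0],[0.04,-0.12,0,0,0,-26,0],[0.045,-0.15,0,0,0,-32.5,0],[0.05,-0.18,0,0,0,-39,0],[0.058,-0.21,0,0,0,-45.5,0],[0.065,-0.24,0,0,0,-52,0],[0.07,-0.26,0,0,0,-58.5,0],[0.074,-0.274,0,0,0,-65,0]]]'
python3 -m jog '[[[0,0,0,0,0,0,0],[0,0,-0.03,0,0,0,0],[0,0,-0.03,0,0,0,0]]]'
python3 - <<'E'
from h import *
t=snap('top','top2');s=snap('scene','scene2')
b=cv2.resize(s[130:300,190:400],(741,600));cv2.imwrite('pics/c2.png',b)
o=bot.get_obs();from scipy.spatial.transform import Rotation as R
y=R.from_quat(o['tool_rot']).as_matrix()[:,1];print(o['eef_pos'],y,o['joint_pos'])
E
```

```text
clock: 7.03
eef_pos: [0.5934, -0.0359, 0.2134]
tool_rot: [0.691, 0.723, 0.0, 0.001]
ft_force: [1.0, 0.3, -1.2]
grip_width: 0.0852
clock: 7.28
eef_pos: [0.5905, -0.0331, 0.1787]
tool_rot: [0.687, 0.727, -0.002, -0.003]
ft_force: [-0.7, 0.9, -1.2]
grip_width: 0.0849
[ 0.59185665 -0.03267001  0.18181964] [ 0.99841234  0.0562294  -0.00332511] [-5.52630425e-02  4.55394126e-01  1.63396553e-01  1.28217157e+00
  2.40347073e-04  1.45927452e+00]
```

View pics/c2.png

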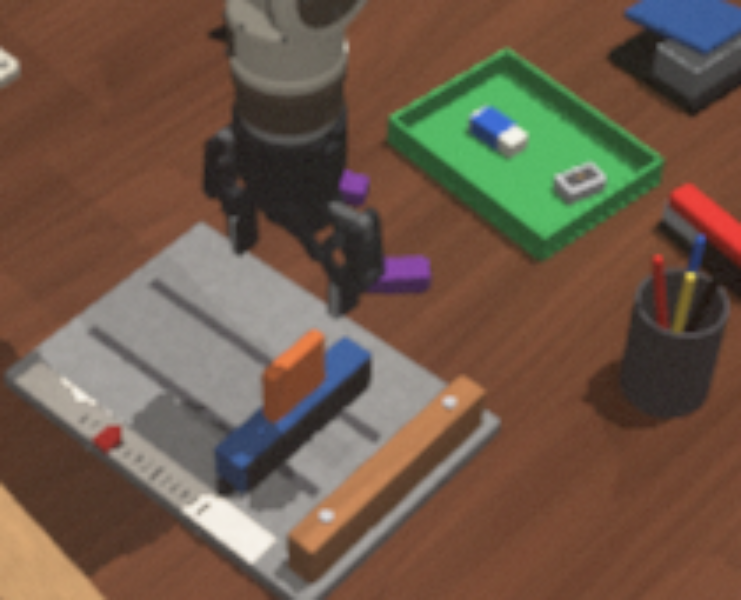

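The eraser lies flat in the tray at about (498,130), clear of the sharpener. The gripper is aligned over the handle, so I'll descend and grip it.

```bash
python3 -m jog '[[[0,0,-0.04,0,0,0,0],[0,0,-0.07,0,0,0,0],[0,0,-0.09,0,0,0,0],[0,0,-0.1,0,0,0,0],[0,0,-0.1,0,0,0,0]]]'
python3 -m jog '[[[0,0,0,0,0,0,255],[0,0,0,0,0,0,255],[0,0,0,0,0,0,255],[0,0,0,0,0,0,255],[0,0,0,0,0,0,255],[0,0,0,0,0,0,255],[0,0,0,0,0,0,255],[0,0,0,0,0,0,255],[0,0,0,0,0,0,255],[0,0,0,0,0,0,255]]]'
```

```text
clock: 7.8
eef_pos: [0.5919, -0.0327, 0.081]
tool_rot: [0.687, 0.727, -0.001, -0.001]
ft_force: [-0.4, 0.2, -0.1]
grip_width: 0.0851
clock: 8.63
eef_pos: [0.5934, -0.0335, 0.0832]
tool_rot: [0.688, 0.726, 0.0, 0.0]
ft_force: [-1.7, 0.8, 5.8]
grip_width: 0.0134
```

```bash
python3 -m jog '[[[-0.005,-0.0002,0,0,0,0,255],[-0.013,-0.0006,0,0,0,0,255],[-0.025,-0.0012,0,0,0,0,255],[-0.037,-0.0018,0,0,0,0,255],[-0.049,-0.0024,0,0,0,0,255],[-0.061,-0.003,0,0,0,0,255],[-0.073,-0.0036,0,0,0,0,255],[-0.085,-0.0041,0,0,0,0,255],[-0.092,-0.0045,0,0,0,0,255],[-0.095,-0.0046,0,0,0,0,255]]]'
python3 -m jog '[[[-0.003,-0.0002,0,0,0,0,255],[-0.003,-0.0002,0,0,0,0,255],[-0.003,-0.0002,0,0,0,0,255]]]'
python3 - <<'E'
from h import *
t=snap('top','top3');s=snap('scene','scene3')
a=cv2.resize(t[160:266,255:341],(487,600),interpolation=cv2.INTER_CUBIC)
cv2.imwrite('pics/c3t.png',a)
cv2.imwrite('pics/c3.png',cv2.resize(s[220:300,190:290],(800,600) if 0 else (750,600),interpolation=cv2.INTER_CUBIC))
E
```

```text
clock: 9.47
eef_pos: [0.5014, -0.0377, 0.0833]
tool_rot: [0.688, 0.726, 0.003, 0.003]
ft_force: [11.0, 2.6, -4.2]
grip_width: 0.0133
clock: 9.72
eef_pos: [0.4991, -0.0378, 0.0833]
tool_rot: [0.688, 0.726, 0.003, 0.003]
ft_force: [9.9, 1.8, -2.4]
grip_width: 0.0132
```

View pics/c3.png

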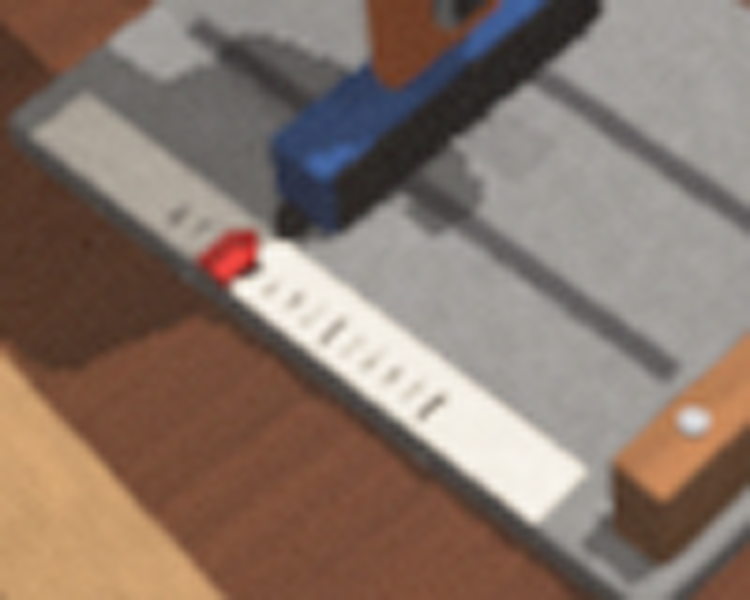

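View pics/c3t.png

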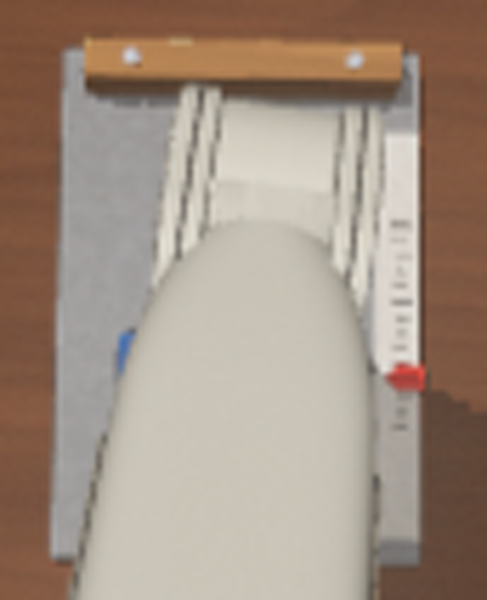

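The scene crop shows the pointer tip near (283,232) and the marker tip near (260,240), so the jaw is still a little short. The top view is blocked by the arm except for the jaw's left end. I'll measure the travel.

```bash
python3 - <<'E'
from h import *
u=np.array([np.cos(np.radians(2.8)),np.sin(np.radians(2.8))])
g=lambda c,o,s,z,n='scene':ray(n,(np.array(c)+.5)/s-.5+np.array(o),z)[:2]@u*1000
A=lambda c,z:g(c,(190,220),7.5,z); B=lambda c,z:g(c,(185,190),5,z)
print('front corner before/after',B((332,340),.055),A((275,148),.055))
print('back corner',B((372,367),.055),A((337,183),.055))
print('pointer',B((335,395),.023),A((283,232),.023),'marker',B((195,306),.026),A((260,238),.026))
# image-motion of the jaw end between pictures: homography-free template match on rectified plane z=.055
a=cv2.imread('pics/scene0.png');b=cv2.imread('pics/scene3.png')
for nm,z,(X0,X1,Y0,Y1) in (('jaw top',.055,(-.02,.03,.055,.09)),('pointer',.023,(-.02,.03,.06,.10))):
  # rectified strips: 0.5 mm pixels, columns along clamp x, rows along clamp y
  O=np.array([.592,-.0335]);v=np.array([-u[1],u[0]])
  def rect(im):
    xs=np.arange(-.13,.03,.0005);ys=-np.arange(Y0,Y1,.0005)
    P=np.array([[proj('scene',[*(O+x*u+y*v),z]) for x in xs] for y in ys],np.float32)
    return cv2.remap(im,P,None,cv2.INTER_CUBIC),xs
  ra,xs=rect(a);rb,_=rect(b)
  i0,i1=np.searchsorted(xs,[X0,X1]);r=cv2.matchTemplate(rb,ra[:,i0:i1],cv2.TM_CCOEFF_NORMED)[0]
  k=r.argmax();print(nm,'travel mm',(i0-k)*.5,r.max())
def red(im,n,roi,z):
  h=cv2.cvtColor(im,cv2.COLOR_BGR2HSV);m=cv2.inRange(h,(0,150,90),(4,255,255))|cv2.inRange(h,(174,150,90),(179,255,255))
  x0,y0,x1,y1=roi;p=np.argwhere(m[y0:y1,x0:x1]>0)[:,::-1]+[x0,y0]
  return np.mean([ray(n,q,z)[:2]@u for q in p])*1000
print('marker centroid along clamp x: scene',red(a,'scene',(212,245,228,262),.0235),'top',red(cv2.imread('pics/top0.png'),'top',(318,218,335,236),.0255))
E
```

```text
front corner before/after 580.7932341914077 487.09304444885623
back corner 608.7014932667992 515.5090896902302
pointer 589.4831760582524 497.0351945588313 marker 492.01396402307995 494.56421445882796Traceback (most recent call last):
  File "<stdin>", line 17, in <module>
  File "<stdin>", line 15, in rect
  File "h.py", line 10, in proj
    m=bot.camera_model(name);K=np.array(m["K"]);T=np.linalg.inv(np.array(m["T"]))
ValueError: time passes only in moves, steps and waits
```

Estimates put the target travel at 98–101 mm and the jaw at about 94 mm. I'll pull 5 mm more and then check the pointer directly.

```bash
python3 -m jog '[[[-0.002,-0.0001,0,0,0,0,255],[-0.004,-0.0002,0,0,0,0,255],[-0.005,-0.0002,0,0,0,0,255],[-0.005,-0.0002,0,0,0,0,255],[-0.005,-0.0002,0,0,0,0,255]]]'
python3 - <<'E'
from h import *
s=snap('scene','scene4')
m=bot.camera_model('scene');K=np.array(m['K']);T=np.linalg.inv(np.array(m['T']))
pr=lambda p:(lambda q:q[:2]/q[2])(K@(T[:3,:3]@np.array(p)+T[:3,3]))
# at-mark line: clamp y direction through the marker; draw grid lines of constant clamp x, 10 mm apart, at z=.023
o=(205,230);f=12
im=cv2.resize(s[230:275,205:255],None,fx=f,fy=f,interpolation=cv2.INTER_CUBIC)
u=np.array([np.cos(np.radians(2.9)),np.sin(np.radians(2.9))]);v=np.array([-u[1],u[0]])
M=np.array([.4986,-.1445])
for d in(-.01,0,.01):
  q=[tuple(int(t) for t in ((pr([*(M+d*u+w*v),.023])-o+.5)*f-.5)) for w in(-.02,.06)]
  cv2.line(im,*q,(0,255,255) if d==0 else (0,160,0),1)
cv2.imwrite('pics/c4.png',im)
E
```

```text
clock: 10.23
eef_pos: [0.4945, -0.038, 0.0833]
tool_rot: [0.688, 0.726, 0.003, 0.003]
ft_force: [10.7, 1.4, -3.7]
grip_width: 0.0134
```

View pics/c4.png

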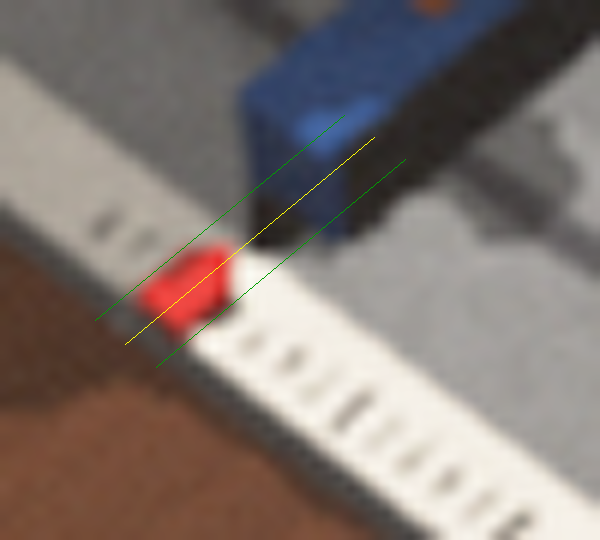

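In the zoomed view, the line of constant clamp x through the marker tip (235,252) runs within 1–2 mm of the black pointer tip (~(255,242)), with the jaw slightly short. I'll nudge it 1 mm and check that it holds.

```bash
python3 -m jog '[[[-0.0012,-0.0001,0,0,0,0,255],[-0.0012,-0.0001,0,0,0,0,255],[-0.0012,-0.0001,0,0,0,0,255],[-0.0012,-0.0001,0,0,0,0,255],[-0.0012,-0.0001,0,0,0,0,255],[-0.0012,-0.0001,0,0,0,0,255],[-0.0012,-0.0001,0,0,0,0,255],[-0.0012,-0.0001,0,0,0,0,255],[-0.0012,-0.0001,0,0,0,0,255],[-0.0012,-0.0001,0,0,0,0,255]]]'
python3 - <<'E'
from h import *
s=snap('scene','scene5')
a=cv2.resize(s[230:275,205:255],(600,540),interpolation=cv2.INTER_CUBIC)
b=cv2.resize(s[140:205,295:385],(200,144))
c=np.zeros((540,800,3),np.uint8);c[:,:600]=a;c[:144,600:]=b
cv2.imwrite('pics/c5.png',c)
E
```

```text
clock: 11.12
eef_pos: [0.4934, -0.0381, 0.0833]
tool_rot: [0.688, 0.726, 0.003, 0.003]
ft_force: [10.8, 2.6, -3.3]
grip_width: 0.0136
```

View pics/c5.png

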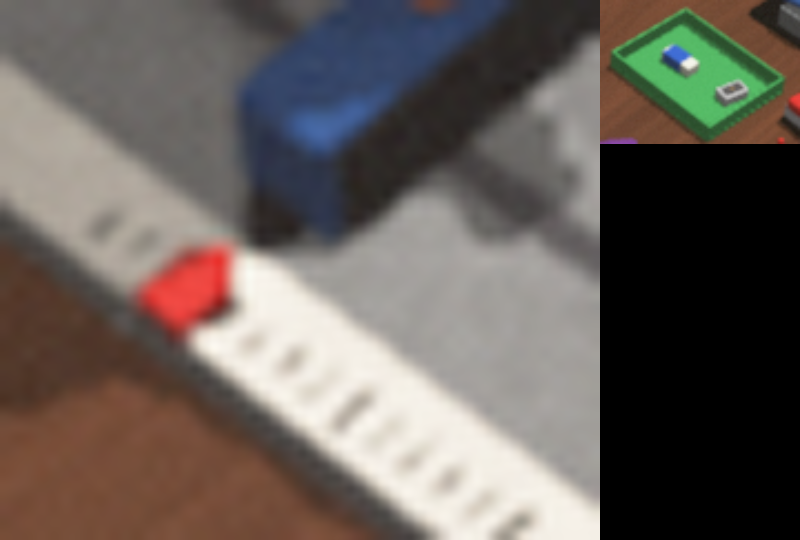

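The pointer tip (~(253,242)) now lies in line with the marker tip (~(235,252)) along clamp y. The eraser is flat in the tray, and the grip holds steady at about 11 N. I'm handing in.

```bash
python3 -c "
from workcell import bot
bot.job_done();o=bot.get_obs();print(o['clock'],o['eef_pos'],o['ft_force'],o['grip_width'])"
```

```text
the job is handed in; nothing more can be done
the job is handed in; nothing more can be done
```

I moved the eraser from the clamp bed into the free part of the green tray, where the last picture shows it lying flat and clear of the sharpener. I then gripped the orange handle, pulled the jaw out to the red marker and handed the job in at about 11 s, still holding it.

- **Last checks:** The tool had moved about 100 mm along the pull. The spring force on the gripper was steady at about 11 N and the opening was 13.6 mm, so the tab was still gripped. In the last scene-camera crop the pointer tip looks level with the marker tip, to within about 2 mm by eye.
- **Disagreements:** My estimates of the travel needed ranged from 98 to 101 mm, and one jaw-corner estimate gave about 103 mm. I settled between 99 and 100 mm. The two cameras differed by about 4 mm in absolute position on the bed, so I relied on differences within one view.
- **Not checked:** The arm hid the pointer from the top camera, so the final alignment rests on the scene camera alone. One scripted image-matching check crashed and I did not repeat it. I did not check the other loose objects in a last full view. The readout I asked for after handing in was refused, so I have none.

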